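# Lock a shaker hold-down strap with a sprung hitch clip

## Task

Secure the sample box on the platform shaker: swing the raised steel strap down flat so that its slot drops over the upright cross-drilled stud, then slide the straight leg of the red-gripped hitch clip through the hole in the stud, fully home, until its red shoulder rests on the stud and its sprung leg has snapped round the shank. Feel your way and never press the clip against the stud with more than 25 N. Leave the strap down and the clip in place, and do not push the timer, vial, tape roll or marker about.

Things in the scene. Friction and masses are not known exactly. Their poses are not given: they have to be found in the camera images.
- strap (a joint): Angle of the hold-down strap, rad: 0 = down flat on the shaker with the stud through its slot, growing as it is raised; starts raised by 0.5 to 1.0. A stiff hinge keeps it where it is left; a press of about 2 N at its end moves it; stop at 0.
- strap_end (a point): Middle of the upper face of the strap's free-end tab (steel, 32 mm wide, 40 mm long, 4 mm thick, black lip at the very end), 180 mm from the hinge axis, beyond the stud: with the strap down it lies at (0, -0.040, -0.012) from hole_mid. The frame turns with the strap: y along it to the hinge, z out of its upper face.
- clip_grip (a point): Centre of the clip's upright red grip block, 26 mm long (x), 14 mm wide (y), 33.5 mm high (z), ribbed on both y faces. The clip starts flat on the worktop, grip upright, this point 16.75 mm above the worktop, legs pointing away from the robot (within 0.5 rad). x points along the straight leg to its tip, z up; the legs' axes lie 14.25 mm below this point.
- clip_seat (a point): Point on the axis of the clip's straight leg that lies at the hole's centre when the clip is home; axes as clip_grip, which is at (-0.031, 0, 0.01425) here. The straight leg runs along x to a blunt tip with a 1 mm chamfer at x = 0.0355; the red shoulder that stops against the shank is at x = -0.009. The sprung leg is on the -y side, reaching to x = 0.0265 and y = -0.017.
- clip_spring (a joint): Opening of the clip's sprung leg, rad: about -0.02 at rest, about 0 when it hugs the shank, 0.1 to 0.15 while it rides over the shank; spring 1.5 N m/rad.
- clip: The loose clip, about 45 g, of 5 mm round wire; origin and axes as clip_seat; a wire loop reaches back to x = -0.054. When the straight leg is well inside the hole the sprung leg meets the shank and must be forced open over it with about 3 to 9 N of push; about 8 mm before home it snaps round the shank, and the next hard resistance is the shoulder.
- timer: White kitchen timer, 56 x 70 x 20 mm, a bystander; origin under its centre.
- vial: Brown vial with white cap, 23 x 23 x 32 mm, a bystander; origin under its centre.
- tape_roll: Roll of paper tape lying flat, 54 mm across, 18 mm high, a bystander; origin under its centre.
- marker: White and red marker pen lying down, 137 x 12 x 13 mm, a bystander; origin under its centre.
- hole_mid (a point): Where the cross hole's centre would be if the upright steel stud stood mid-way along its slotted foot, on the right (-y) end of the shaker. The stud is clamped up to 7 mm to either side of that (along y), and this is not measured: see or feel for it; x and z are true. The hole, 6.6 mm wide and high, no countersink, runs along x through a brass band in the 18 mm shank, 82 mm above the worktop.
- shaker: White shaker, fixed, platform 150 x 196 mm, origin under its centre; x points away from the robot (within 0.35 rad), y left, z up; axes of hole_mid, at (0, -0.068, 0.082). Strap hinge along x through (0, 0.072, 0.069). Tops: stud 0.099, lowered strap 0.070 (lip at its end 0.073), white box under it 0.064, its right side at y = -0.038. The side of the stud towards -x is clear.

How it is judged:
On the way, in this order (a step that is already met when the one before it is completed fails the run):
1. the strap is down flat while the clip is still off the stud (value of joint strap below 0.04 rad and distance between clip_seat and hole_mid above 0.06 m), for 0.1 s.
2. the clip is through the stud and fully home, its sprung leg snapped round the shank (value of joint strap below 0.04 rad and x of clip_seat in the frame of hole_mid between -0.002 and 0.002 m and y of clip_seat in the frame of hole_mid between -0.0095 and 0.0095 m and z of clip_seat in the frame of hole_mid between -0.004 and 0.004 m and angle between the x axis of clip_seat and the x axis of hole_mid, either way round below 0.2 rad and value of joint clip_spring below 0.05 rad), for 0.2 s.
At the end, for the whole second after the job is handed in: Strap flat (within 0.04 rad); clip through the hole and home: seat point within 2 mm of hole_mid along the hole, 9.5 mm sideways (stud offset included), 4 mm in height; leg within 0.2 rad of the hole axis, either way round; sprung leg closed (under 0.05 rad); clip at rest (all of step 2 and linear speed of clip below 0.02 m/s); the robot touches nothing.
It fails at once if the clip is pressed against the stud or the shaker with more than 25 N (contact force between clip and shaker above 25 N).
It fails at once if a bystander (timer, vial, tape roll, marker) is moved more than 3 cm (distance of any of timer, vial, tape_roll, marker from where it was at the start of the episode above 0.03 m).
It also fails if it takes over 64 s, if anything falls off the work surface, if the arm or the gripper's body presses on something with over 40 N, if the wrist force passes 120 N, or if a joint passes its speed limit or range.

## Robot

A 6-joint arm with a two-finger parallel gripper is mounted at the origin on a cart in front of the work surface, level with it; the furniture and walls round the work are solid. World frame = base frame: x ahead of the robot, y to its left, z up, the work surface at z = 0. Lengths are in m, angles in rad, forces in N, time in s.
With the tool pointing down it reaches from about 0.35 to 0.725 m from the base axis. Payload 4.3 kg.
Tool frame: the origin (TCP) lies at the very end of the fingers, on their centre line; the grasp point (between the pads) lies 19 mm behind it; z points along the fingers, y is the line along which they close (so a half turn about z gives the same grasp; the last joint's range is limited). The gripper opens to 85 mm and grips with 20 to 120 N. Pads are 22 mm wide; open, the fingers measure 114 mm over their backs; the gripper's body (76 mm by 85 mm) begins 54 mm behind the grasp point. The pads swing forward as they close: fully open they stand 13 mm farther back than shut.
Start: joints at [1.2, 0.377, 0.081, 1.274, 0, 1.46], TCP at [0.148, 0.556, 0.231] pointing down, gripper open.
Joint ranges: [-2.72, 2.72], [-0.84, 1.66], [-1.02, 1.22], [-1.77, 2.12], [-1.37, 1.28], [-3.14, 3.14]. Speed limits (rad/s): [2.57, 2.57, 3.14, 3.14, 3.14, 3.14].

## Interface

Orientations are given as a rotation vector (axis times angle).
In Python, from cell import r, vision gives the robot as it stands. The module is installed in compiled form; this text tells all that it offers.
- The arm moves only by the shell command python3 -m handwheel 'ROWS'. ROWS is JSON, a list of rows, each an object with "dp": the shift along the tool's x, y, z in m, a list of three; "turn": the turn, a rotation vector about the tool's x, y, z in degrees, a list of three; "grip": the opening, from 0 (shut) to 1 (fully open). In form: [{"dp": [tx, ty, tz], "turn": [ax, ay, az], "grip": grip}, ...]. A call has 1 to 20 rows; each row is the pose to reach, as a shift and turn from the pose commanded when the call began, along the tool's axes at that moment; what a row does not reach only later rows make up. A row lasts 1/12 s, in which the tool goes at most 41.7 mm and 7.16 degrees, less where a joint would pass 70% of its speed; a pose out of reach is approached as far as the arm can. A call with a gripper value outside its range is refused whole. The fingers move at their own pace and stop on an object; the grip force is fixed at half the most. Time passes only in rows, so rows that repeat a pose let the fingers close. It gives the time, the measured TCP pose, the force, the opening and the grip force at its end, in the units of the state.
- r.get_obs(): the state, without advancing time (a new reading comes with each control period).
- vision.camera(name): name is "scene" or "top" or "wrist"; returns a dict with "color" (480x640x3 uint8, blue, green, red), "fx", "fy", "cx", "cy" (pixels), "R" (3x3) and "t" (3): a world point X has camera coordinates R X + t. Camera axes: x right, y down, z forward; pixel columns grow to the right and rows downward; lengths in m; the calibration is good to about 2 mm. A picture is of the moment at which its call begins. There is no depth.
- r.close_job(): hands the job in; it is judged then, once.
The state is a dict: "clock": time; "joints": joint angles; "joint_vel": joint speeds; "effort": joint torques, N m; "tool_pos": TCP position; "ee_rot": TCP orientation; "wrist_force": force on the tool from outside, world axes, zero at the start; "torque": the same for the moment, N m; "opening": finger opening in m; "finger_force": force on a finger pad.
Only numpy, scipy, OpenCV 4.12 (cv2) and the standard library are available. Lean on these libraries where they do the work, as an engineer would, in place of code of your own. Each camera call takes 0.05 s, during which the arm holds its last target. There are 200 camera calls.

## Working session

There is one attempt and no reset: what is moved stays moved. The work goes in short steps, Python scripts to look and compute and a shell command to move; the robot and the scene stay as the last step left them, time stands still between calls to the robot, and variables do not carry over. Pictures are saved under pics/ and viewed, at most 10 in all, crops included, and the job is handed in when it is done.

```bash
mkdir -p pics; python3 - <<'E'
from cell import r, vision
import cv2, numpy as np
for n in ("scene","top"):
    c=vision.camera(n); cv2.imwrite(f"pics/{n}0.png",c["color"]); print(n,c["fx"],c["cx"],c["cy"],np.round(c["R"],3).tolist(),np.round(c["t"],3))
o=r.get_obs(); print(o)
E
```

```text
scene 440.75120583591627 315.4727388444084 235.83324492515675 [[0.772, -0.636, -0.006], [-0.476, -0.57, -0.67], [0.422, 0.52, -0.743]] [-0.409  0.278  1.027]
top 572.4063662910451 322.48646161494565 231.66338352899749 [[-0.026, -1.0, -0.009], [-0.986, 0.027, -0.162], [0.162, 0.005, -0.987]] [-0.031  0.504  1.395]
{'clock': 0.1, 'joints': array([1.19969841e+00, 3.78006818e-01, 7.97515172e-02, 1.27440330e+00,
       1.18049109e-05, 1.46049386e+00]), 'joint_vel': array([ 6.52484667e-04, -6.47743295e-05,  4.38917282e-03,  1.59560497e-03,
        7.31993061e-04, -5.96506470e-04]), 'effort': array([ 7.76182569e-04, -4.64690638e+01,  2.70583677e+01,  1.21062045e-02,
       -1.06044363e-04, -1.76805736e-05]), 'tool_pos': array([0.14803827, 0.55500106, 0.23044162]), 'ee_rot': array([-4.08437213e-01, -3.11446853e+00,  2.83609198e-03]), 'wrist_force': array([ 1.03953148, -0.03638006, -0.04621438]), 'torque': array([0.03844912, 0.05826768, 0.00988146]), 'finger_force': 0.0, 'opening': 0.08552788246868236}
```

View pics/scene0.png

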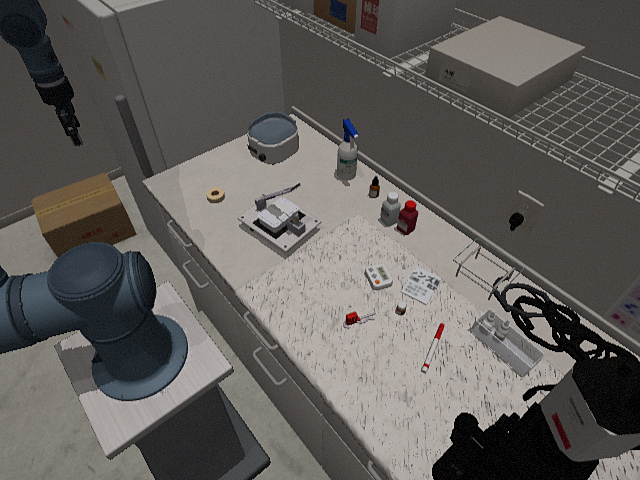

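View pics/top0.png

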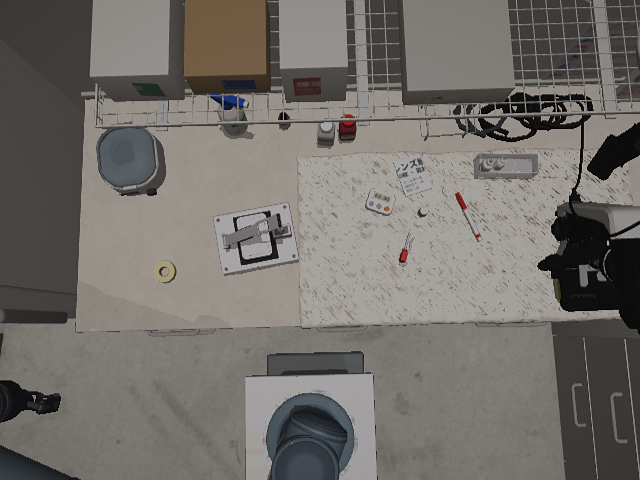

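The top view shows the shaker around (256,240), the clip at (404,250) with its legs pointing up and away, the tape roll at (164,271), the timer at (380,201), the vial at (422,212) and the marker at (467,215). Next I'll enlarge the shaker and the clip.

```bash
python3 - <<'E'
import cv2, numpy as np
t=cv2.imread("pics/top0.png"); s=cv2.imread("pics/scene0.png")
R=lambda i,x,y,w,h,W,H: cv2.resize(i[y:y+h,x:x+w],(W,H),interpolation=cv2.INTER_CUBIC)
a=R(t,206,196,100,84,400,336); b=R(t,380,225,50,42,400,336)
c=R(s,230,170,100,66,400,264); d=R(s,330,295,60,40,400,264)
cv2.imwrite("pics/crop1.png",np.vstack([np.hstack([a,b]),np.hstack([c,d])]))
E
```

```text
(no output)
```

View pics/crop1.png

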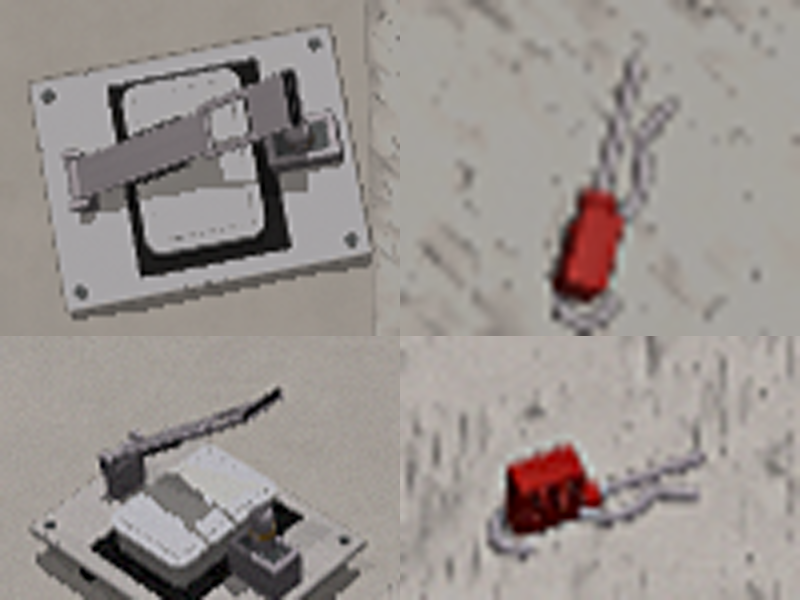

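The crops show the strap with its free end (black lip) at about (280,217) in the top view and the stud in its foot at about (283,233). The straight leg of the clip is its left leg, with the tip at (409.4,231.9), and the grip top is at about (404,256).

```bash
cat > h.py <<'E'
from cell import r, vision
import cv2, numpy as np
from scipy.spatial.transform import Rotation as Rn
def onplane(c,u,v,z):
    R,t=np.array(c["R"]),np.array(c["t"]); C=-R.T@t
    d=R.T@np.array([(u-c["cx"])/c["fx"],(v-c["cy"])/c["fy"],1]); return C+d*(z-C[2])/d[2]
def proj(c,X):
    p=np.array(c["R"])@X+c["t"]; return np.array([c["fx"]*p[0]/p[2]+c["cx"],c["fy"]*p[1]/p[2]+c["cy"]])
def tool(d):  # world vector -> tool axes now
    return Rn.from_rotvec(r.get_obs()["ee_rot"]).inv().apply(d)
E
python3 - <<'E'
from h import *
c=vision.camera("top"); s=vision.camera("scene")
sc=np.array([(48,96),(313,44),(350,240),(82,292)])/4+[206,196]
for z in (0.02,0.03,0.04):
    W=np.array([onplane(c,*p,z) for p in sc]); print(z,np.round(W,3).tolist(),W.mean(0), np.linalg.norm(W[0]-W[1]),np.linalg.norm(W[1]-W[2]))
    y=(W[0]-W[1])+(W[3]-W[2]); print("yaw",np.arctan2(-y[0],y[1]))
    for w in W: print(proj(s,w))
f=lambda x,y:onplane(c,(x-400)/8+380,y/8+225,0.0025)
a,b=f(608,185),f(635,55); print("leg",a,b,np.arctan2((b-a)[1],(b-a)[0]))
print("loop",f(585,325))
for p in((585,192),(622,215),(600,298),(562,290)): print(onplane(c,(p[0]-400)/8+380,p[1]/8+225,0.0335))
f=lambda x,y:onplane(s,(x-400)/6.67+330,(y-336)/6.6+295,0.0335)
print("scene top face",f(507,468),f(575,445),f(583,475),f(512,500))
for n,p,z in(("timer",(380,201),.02),("vial",(422,212),.03),("tape",(164,271),.018)): print(n,onplane(c,*p,z))
E
```

```text
0.02 [[0.544, 0.222, 0.02], [0.573, 0.052, 0.02], [0.446, 0.03, 0.02], [0.418, 0.2, 0.02]] [0.49518667 0.12613292 0.02      ] 0.17256985031204117 0.12894490491379657
yaw 0.1679799471858612
[273.22454754 196.5460886 ]
[315.67976064 222.81617313]
[285.08077532 248.47048825]
[242.60806152 219.32916001]
0.03 [[0.542, 0.22, 0.03], [0.571, 0.051, 0.03], [0.445, 0.03, 0.03], [0.417, 0.198, 0.03]] [0.49362308 0.12490067 0.03      ] 0.17136986279393482 0.12804826928399118
yaw 0.16797994718586148
[272.82983587 194.73794287]
[315.25426192 220.89612778]
[284.63817677 246.44341183]
[242.19883871 217.42655074]
0.04 [[0.54, 0.218, 0.04], [0.569, 0.051, 0.04], [0.444, 0.029, 0.04], [0.416, 0.197, 0.04]] [0.49205948 0.12366843 0.04      ] 0.17016987527582855 0.12715163365418583
yaw 0.16797994718586168
[272.42968921 192.9048998 ]
[314.82291272 218.94968233]
[284.18950096 244.38850189]
[241.78398792 215.49777523]
leg [ 0.46061712 -0.25711398  0.0025    ] [ 0.50251466 -0.26787957  0.0025    ] -0.251509477282812
loop [ 0.41587093 -0.24756305  0.0025    ]
[ 0.4545511  -0.24542176  0.0335    ]
[ 0.44698264 -0.25663079  0.0335    ]
[ 0.42109439 -0.24846617  0.0335    ]
[ 0.42392207 -0.23674424  0.0335    ]
scene top face [ 0.42636936 -0.24067905  0.0335    ] [ 0.45182469 -0.24915692  0.0335    ] [ 0.44536124 -0.2602772   0.0335    ] [ 0.41876674 -0.25173181  0.0335    ]
timer [ 0.58200122 -0.1940826   0.02      ]
vial [ 0.54831975 -0.29836721  0.03      ]
tape [0.41701322 0.35859988 0.018     ]
```

```bash
cat >> h.py <<'E'
C=np.array([.4938,.125,0]); YAW=.168; RS=Rn.from_euler("z",YAW)
def loc(p): return C+RS.apply(p)
def goto(P,yawx):  # print dp and turn to reach P, tool down, tool x at yawx
    o=r.get_obs(); R0=Rn.from_rotvec(o["ee_rot"])
    R1=Rn.from_matrix(np.array([[np.cos(yawx),np.sin(yawx),0],[np.sin(yawx),-np.cos(yawx),0],[0,0,-1]]).T)
    print("dp",np.round(R0.inv().apply(np.array(P)-o["tool_pos"]),4),"turn",np.round((R0.inv()*R1).as_rotvec(degrees=True),2))
E
python3 -c "
from h import *
goto(loc([0,-.01,.28]),YAW+np.pi/2)"
```

```text
dp [-0.4491 -0.3356 -0.0489] turn [-7.000e-02  3.000e-02  6.543e+01]
```

```bash
python3 -m handwheel '[{"dp":[-0.449,-0.336,-0.049],"turn":[0,0,65.4],"grip":0},{"dp":[-0.449,-0.336,-0.049],"turn":[0,0,65.4],"grip":0},{"dp":[-0.449,-0.336,-0.049],"turn":[0,0,65.4],"grip":0},{"dp":[-0.449,-0.336,-0.049],"turn":[0,0,65.4],"grip":0},{"dp":[-0.449,-0.336,-0.049],"turn":[0,0,65.4],"grip":0},{"dp":[-0.449,-0.336,-0.049],"turn":[0,0,65.4],"grip":0},{"dp":[-0.449,-0.336,-0.049],"turn":[0,0,65.4],"grip":0},{"dp":[-0.449,-0.336,-0.049],"turn":[0,0,65.4],"grip":0},{"dp":[-0.449,-0.336,-0.049],"turn":[0,0,65.4],"grip":0},{"dp":[-0.449,-0.336,-0.049],"turn":[0,0,65.4],"grip":0},{"dp":[-0.449,-0.336,-0.049],"turn":[0,0,65.4],"grip":0},{"dp":[-0.449,-0.336,-0.049],"turn":[0,0,65.4],"grip":0},{"dp":[-0.449,-0.336,-0.049],"turn":[0,0,65.4],"grip":0},{"dp":[-0.449,-0.336,-0.049],"turn":[0,0,65.4],"grip":0},{"dp":[-0.449,-0.336,-0.049],"turn":[0,0,65.4],"grip":0},{"dp":[-0.449,-0.336,-0.049],"turn":[0,0,65.4],"grip":0},{"dp":[-0.449,-0.336,-0.049],"turn":[0,0,65.4],"grip":0}]'
python3 - <<'E'
from h import *
goto(loc([0,-.01,.28]),YAW+np.pi/2)
c=vision.camera("wrist"); cv2.imwrite("pics/w1.png",c["color"])
E
```

```text
clock: 1.62
tool_pos: [0.4948, 0.1155, 0.28]
ee_rot: [-2.026, -2.4, 0.001]
wrist_force: [-0.8, 0.5, -0.3]
opening: 0.0001
finger_force: 0.0
dp [-0.0005  0.0006  0.    ] turn [-0.06 -0.04  0.04]
```

View pics/w1.png

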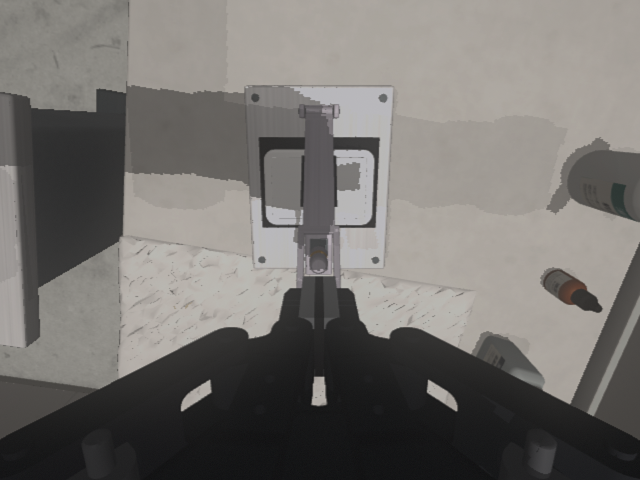

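The wrist view shows the raised strap along the image midline and, through its slot, the stud at about (320,255). The platform screws are at (255,98), (382,98), (376,260) and (263,260). I'll swing the strap down along its arc.

```bash
python3 -m handwheel '[{"dp":[0,0,0.03],"turn":[0,0,0],"grip":0},{"dp":[0,0,0.05],"turn":[0,0,0],"grip":0},{"dp":[-0.012,0,0.057],"turn":[0,0,0],"grip":0},{"dp":[-0.023,0,0.065],"turn":[0,0,0],"grip":0},{"dp":[-0.033,0,0.074],"turn":[0,0,0],"grip":0},{"dp":[-0.043,0,0.084],"turn":[0,0,0],"grip":0},{"dp":[-0.052,0,0.095],"turn":[0,0,0],"grip":0},{"dp":[-0.0605,0,0.106],"turn":[0,0,0],"grip":0},{"dp":[-0.068,0,0.118],"turn":[0,0,0],"grip":0},{"dp":[-0.0745,0,0.13],"turn":[0,0,0],"grip":0},{"dp":[-0.08,0,0.143],"turn":[0,0,0],"grip":0},{"dp":[-0.085,0,0.156],"turn":[0,0,0],"grip":0},{"dp":[-0.088,0,0.17],"turn":[0,0,0],"grip":0},{"dp":[-0.091,0,0.183],"turn":[0,0,0],"grip":0},{"dp":[-0.092,0,0.19],"turn":[0,0,0],"grip":0},{"dp":[-0.092,0,0.19],"turn":[0,0,0],"grip":0}]'
```

```text
clock: 3.0
tool_pos: [0.51, 0.0237, 0.0889]
ee_rot: [-2.027, -2.398, 0.002]
wrist_force: [-0.4, -0.6, 1.0]
opening: -0.0001
finger_force: 0.0
```

```bash
python3 -m handwheel '[{"dp":[0,0,0.006],"turn":[0,0,0],"grip":0},{"dp":[0,0,0.012],"turn":[0,0,0],"grip":0},{"dp":[0,0,0.016],"turn":[0,0,0],"grip":0},{"dp":[0,0,0.018],"turn":[0,0,0],"grip":0},{"dp":[0,0,0.0195],"turn":[0,0,0],"grip":0},{"dp":[0,0,0.0195],"turn":[0,0,0],"grip":0}]'
```

```text
clock: 3.5
tool_pos: [0.5107, 0.0247, 0.0706]
ee_rot: [-2.026, -2.401, 0.0]
wrist_force: [0.4, -1.1, -0.2]
opening: -0.0002
finger_force: 0.0
```

```bash
python3 -m handwheel '[{"dp":[0,0,0.001],"turn":[0,0,0],"grip":0},{"dp":[0,0,0.002],"turn":[0,0,0],"grip":0},{"dp":[0,0,0.002],"turn":[0,0,0],"grip":0}]'
python3 - <<'E'
from h import *
t=vision.camera("top")["color"];s=vision.camera("scene")["color"]
w=vision.camera("wrist")["color"]
R=lambda i,x,y,w,h,W,H: cv2.resize(i[y:y+h,x:x+w],(W,H),interpolation=cv2.INTER_CUBIC)
cv2.imwrite("pics/crop2.png",np.vstack([np.hstack([R(t,206,196,100,70,400,280),R(s,230,170,100,70,400,280)]),R(w,140,0,400,160,800,320)]))
E
```

```text
clock: 3.75
tool_pos: [0.5111, 0.0246, 0.0699]
ee_rot: [2.026, 2.4, 0.001]
wrist_force: [-1.9, -0.2, 6.3]
opening: 0.0004
finger_force: 3.5
```

View pics/crop2.png

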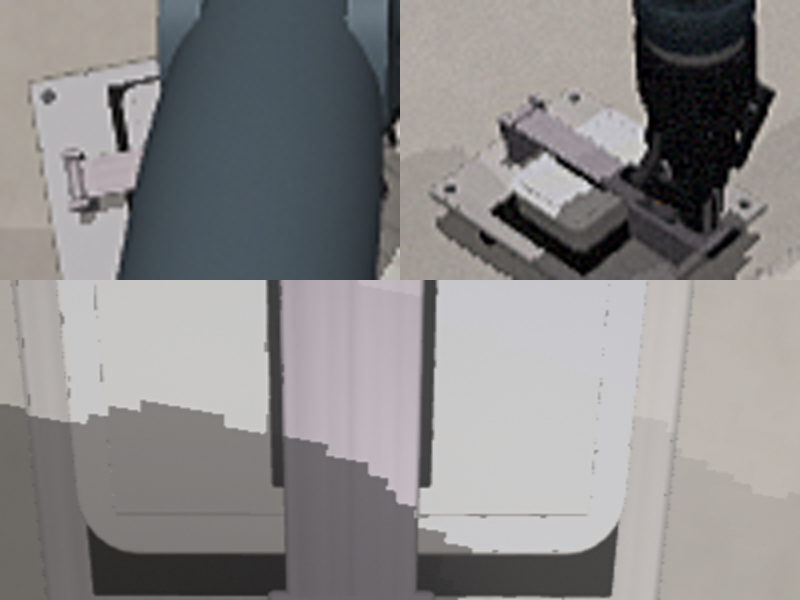

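The strap is flat: the press stopped at z = 0.0699 with 6 N. I'll go up and then across to the clip.

```bash
python3 -m handwheel '[{"dp":[0,0,-0.03],"turn":[0,0,0],"grip":0},{"dp":[0,0,-0.06],"turn":[0,0,0],"grip":0},{"dp":[0,0,-0.1],"turn":[0,0,0],"grip":0},{"dp":[0,0,-0.13],"turn":[0,0,0],"grip":0},{"dp":[0,0,-0.13],"turn":[0,0,0],"grip":0}]'
python3 -c "
from h import *
goto([.485,-.262,.20],np.pi-.29)"
```

```text
clock: 4.32
tool_pos: [0.5151, 0.0243, 0.2058]
ee_rot: [2.02, 2.393, 0.011]
wrist_force: [1.1, -0.2, 0.7]
opening: 0.0
finger_force: 0.0
dp [-0.2772 -0.0778  0.0056] turn [  0.51   0.52 -63.72]
```

```bash
python3 -m handwheel '[{"dp":[-0.277,-0.078,0.005],"turn":[0,0,-63.7],"grip":0.6},{"dp":[-0.277,-0.078,0.005],"turn":[0,0,-63.7],"grip":0.6},{"dp":[-0.277,-0.078,0.005],"turn":[0,0,-63.7],"grip":0.6},{"dp":[-0.277,-0.078,0.005],"turn":[0,0,-63.7],"grip":0.6},{"dp":[-0.277,-0.078,0.005],"turn":[0,0,-63.7],"grip":0.6},{"dp":[-0.277,-0.078,0.005],"turn":[0,0,-63.7],"grip":0.6},{"dp":[-0.277,-0.078,0.005],"turn":[0,0,-63.7],"grip":0.6},{"dp":[-0.277,-0.078,0.005],"turn":[0,0,-63.7],"grip":0.6},{"dp":[-0.277,-0.078,0.005],"turn":[0,0,-63.7],"grip":0.6},{"dp":[-0.277,-0.078,0.005],"turn":[0,0,-63.7],"grip":0.6},{"dp":[-0.277,-0.078,0.005],"turn":[0,0,-63.7],"grip":0.6}]'
python3 - <<'E'
from h import *
c=vision.camera("wrist"); cv2.imwrite("pics/w2.png",c["color"]); np.savez("w2.npz",**c)
s=vision.camera("top"); t=s["color"][180:290,206:306]; cv2.imwrite("pics/topstud.png",cv2.resize(t,(600,660),interpolation=cv2.INTER_CUBIC)[:600])
E
```

```text
clock: 5.23
tool_pos: [0.4801, -0.2623, 0.1932]
ee_rot: [-0.455, -3.108, -0.001]
wrist_force: [0.2, 0.1, -0.7]
opening: 0.0512
finger_force: 0.0
```

View pics/w2.png

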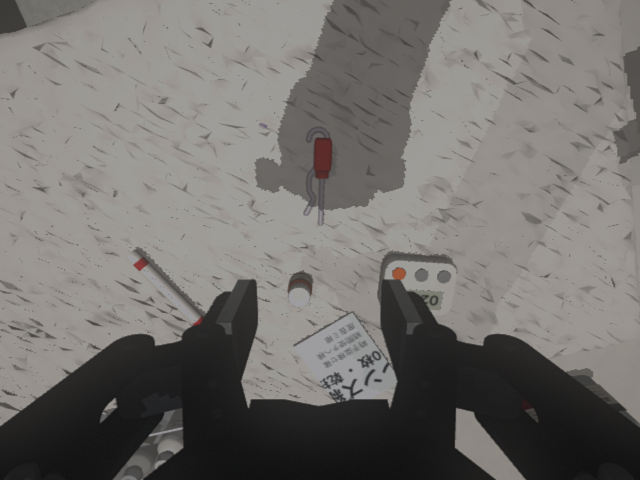

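The wrist view shows the red grip's top at (315–331, 138–168), the straight leg from (321,180) to its tip at (321,223), and the sprung leg's tip at (307,214).

```bash
python3 - <<'E'
from h import *
c=dict(np.load("w2.npz"))
for p in((315,138),(331,138),(331,168),(315,168),(323,153)): print(p,onplane(c,*p,.0335))
a,b=onplane(c,321,182,.0025),onplane(c,321,223,.0025);print(a,b,np.arctan2(*(b-a)[1::-1]))
g=onplane(c,323,153,.0335); print(b+ -.0665*np.r_[np.cos(-.29),np.sin(-.29),0])
print(r.get_obs()["tool_pos"])
goto([.437,-.2495,.10],np.pi-.29)
E
```

```text
(315, 138) [ 0.42185025 -0.24961385  0.0335    ]
(331, 138) [ 0.42549855 -0.23741779  0.0335    ]
(331, 168) [ 0.44824244 -0.24399614  0.0335    ]
(315, 168) [ 0.44451413 -0.25646223  0.0335    ]
(323, 153) [ 0.43490217 -0.24683568  0.0335    ]
[ 0.46129296 -0.25619047  0.0025    ] [ 0.49810175 -0.26713408  0.0025    ] -0.28898692846753127
[ 0.43437853 -0.24811826  0.0025    ]
[ 0.48031744 -0.26155129  0.19342413]
dp [ 0.0449 -0.001   0.0934] turn [ 0.01 -0.02 -0.15]
```

```bash
python3 -m handwheel '[{"dp":[0.0235,0,0.03],"turn":[0,0,0],"grip":0.6},{"dp":[0.0465,0,0.06],"turn":[0,0,0],"grip":0.6},{"dp":[0.0465,0,0.1],"turn":[0,0,0],"grip":0.6},{"dp":[0.0465,0,0.14],"turn":[0,0,0],"grip":0.6},{"dp":[0.0465,0,0.17],"turn":[0,0,0],"grip":0.6},{"dp":[0.0465,0,0.1865],"turn":[0,0,0],"grip":0.6},{"dp":[0.0465,0,0.1865],"turn":[0,0,0],"grip":0.6},{"dp":[0.0465,0,0.1865],"turn":[0,0,0],"grip":0.6}]'; python3 -c "
from h import *
goto([.4355,-.2485,.006],np.pi-.29)"
```

```text
clock: 6.0
tool_pos: [0.4352, -0.2473, 0.0068]
ee_rot: [-0.455, -3.106, -0.002]
wrist_force: [0.4, 0.4, 0.8]
opening: 0.0511
finger_force: 0.0
dp [-0.0006 -0.0011  0.0008] turn [ 0.05 -0.13 -0.04]
```

Now I'll close on the grip and lift it.

```bash
python3 -m handwheel '[{"dp":[0,-0.001,0],"turn":[0,0,0],"grip":0.3},{"dp":[0,-0.001,0],"turn":[0,0,0],"grip":0},{"dp":[0,-0.001,0],"turn":[0,0,0],"grip":0},{"dp":[0,-0.001,0],"turn":[0,0,0],"grip":0},{"dp":[0,-0.001,0],"turn":[0,0,0],"grip":0},{"dp":[0,-0.001,0],"turn":[0,0,0],"grip":0},{"dp":[0,-0.001,0],"turn":[0,0,0],"grip":0},{"dp":[0,-0.001,-0.02],"turn":[0,0,0],"grip":0},{"dp":[0,-0.001,-0.06],"turn":[0,0,0],"grip":0},{"dp":[0,-0.001,-0.1],"turn":[0,0,0],"grip":0},{"dp":[0,-0.001,-0.13],"turn":[0,0,0],"grip":0},{"dp":[0,-0.001,-0.13],"turn":[0,0,0],"grip":0},{"dp":[0,-0.001,-0.13],"turn":[0,0,0],"grip":0}]'; python3 - <<'E'
from h import *
# target: seat 65 mm short of stud, high; grip 31 mm further back; TCP about 0.089
for z in(.14,): goto(loc([-.065-.031,-.068,z]),np.pi+YAW)
E
```

```text
clock: 7.08
tool_pos: [0.4375, -0.2507, 0.14]
ee_rot: [0.454, 3.103, -0.005]
wrist_force: [-0.8, -0.8, -0.6]
opening: 0.0132
finger_force: 58.5
dp [ 0.1097  0.2726 -0.0013] turn [ -0.2    0.3  -26.28]
```

View pics/topstud.png

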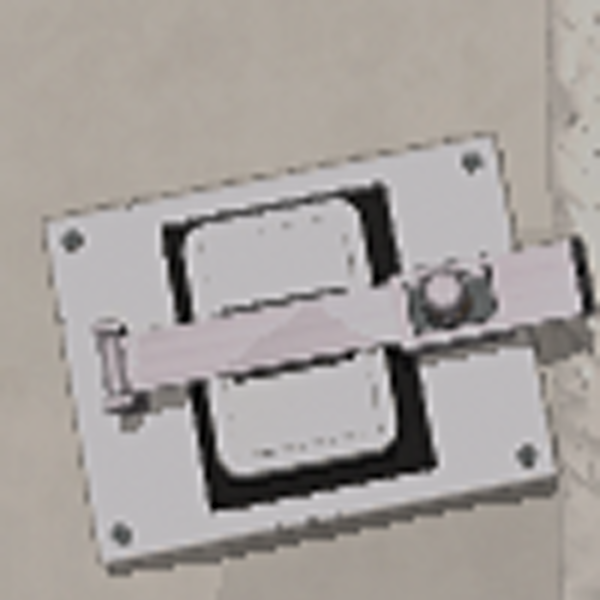

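The strap lies flat with the stud through its slot. In the crop the stud top is at (445,288) and the screws are at (72,240), (472,162), (528,455) and (122,534).

```bash
python3 - <<'E'
from h import *
c=vision.camera("top"); f=lambda p,z: onplane(c,p[0]/6+206,p[1]/6+180,z)
W=np.array([f(p,.029) for p in((72,240),(472,162),(528,455),(122,534))]);y=(W[0]-W[1])+(W[3]-W[2]);x=W[0]-W[3]+W[1]-W[2]
m=W.mean(0);print(m,np.arctan2(-y[0],y[1]),np.arctan2(x[1],x[0]))
for p,z in(((445,288),.099),((450,293),.070)):
    s=f(p,z); print(s,Rn.from_euler("z",-.168).apply(s-[m[0],m[1],0]))
E
```

```text
[0.49387168 0.12454668 0.029     ] 0.16763950817267625 0.1689261960795159
[0.50514644 0.05691256 0.099     ] [-0.00019313 -0.06856718  0.099     ]
[0.50801984 0.05719463 0.07      ] [ 0.00268698 -0.06876954  0.07      ]
```

```bash
python3 -m handwheel '[{"dp":[0.11,0.273,-0.002],"turn":[0,0,-26.3],"grip":0},{"dp":[0.11,0.273,-0.002],"turn":[0,0,-26.3],"grip":0},{"dp":[0.11,0.273,-0.002],"turn":[0,0,-26.3],"grip":0},{"dp":[0.11,0.273,-0.002],"turn":[0,0,-26.3],"grip":0},{"dp":[0.11,0.273,-0.002],"turn":[0,0,-26.3],"grip":0},{"dp":[0.11,0.273,-0.002],"turn":[0,0,-26.3],"grip":0},{"dp":[0.11,0.273,-0.002],"turn":[0,0,-26.3],"grip":0},{"dp":[0.11,0.273,-0.002],"turn":[0,0,-26.3],"grip":0},{"dp":[0.11,0.273,-0.002],"turn":[0,0,-26.3],"grip":0},{"dp":[0.11,0.273,-0.002],"turn":[0,0,-26.3],"grip":0}]'; python3 - <<'E'
from h import *
for n in("wrist","top"):
    c=vision.camera(n); np.savez(n+"3.npz",**c)
w=np.load("wrist3.npz")["color"]; t=np.load("top3.npz")["color"]
t=cv2.resize(t[180:270,230:305],(500,600),interpolation=cv2.INTER_CUBIC)
cv2.imwrite("pics/w3.png",np.hstack([cv2.resize(w[:,:],(300,225)),])); cv2.imwrite("pics/t3.png",t)
o=r.get_obs();print(o["tool_pos"])
c=dict(np.load("wrist3.npz")); print(proj(c,loc([0,-.068,.099])))
E
```

```text
clock: 7.97
tool_pos: [0.4074, 0.0437, 0.1382]
ee_rot: [0.266, -3.128, 0.0]
wrist_force: [0.6, -0.5, -0.9]
opening: 0.0128
finger_force: 58.8
[0.40818554 0.04258601 0.13861873]
[317.32786961 418.26030559]
```

```bash
python3 - <<'E'
import cv2,numpy as np
w=np.load("wrist3.npz")["color"]; s=cv2.resize(w[240:480,180:460],(420,360)); t=cv2.imread("pics/t3.png"); t=cv2.resize(t,(300,360))
cv2.imwrite("pics/c3.png",np.hstack([s,t]))
E
```

```text
(no output)
```

View pics/c3.png

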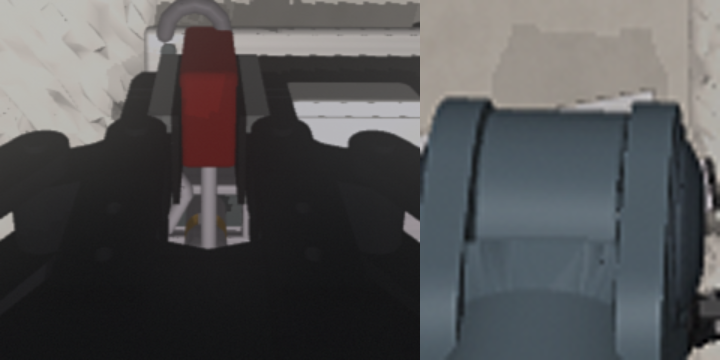

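```bash
python3 -m handwheel '[{"dp":[0,-0.002,0.02],"turn":[0,0,0],"grip":0},{"dp":[0,-0.002,0.04],"turn":[0,0,0],"grip":0},{"dp":[-0.01,-0.002,0.052],"turn":[0,0,0],"grip":0},{"dp":[-0.01,-0.002,0.052],"turn":[0,0,0],"grip":0},{"dp":[-0.01,-0.002,0.052],"turn":[0,0,0],"grip":0},{"dp":[-0.01,-0.002,0.052],"turn":[0,0,0],"grip":0}]'; python3 - <<'E'
from h import *
c=vision.camera("wrist"); np.savez("wrist4.npz",**c)
o=r.get_obs();print(o["clock"],o["tool_pos"],Rn.from_euler("z",-.168).apply(o["tool_pos"]-[.4939,.1246,0])); goto(loc([-.09,-.0686,.0863]),np.pi+YAW)
cv2.imwrite("pics/c4.png",cv2.resize(c["color"][330:430,280:360],(480,600),interpolation=cv2.INTER_CUBIC))
for p in ([0,-.0686,.099],[-.009,-.0686,.082],[-.0215,-.0686,.082],[0,-.0776,.099],[0,-.0596,.099]): print(p,proj(c,np.array([.4939,.1246,0])+RS.apply(p)))
E
```

```text
clock: 8.57
tool_pos: [0.4189, 0.0425, 0.0878]
ee_rot: [-0.261, 3.131, -0.0]
wrist_force: [0.2, -0.3, -0.6]
opening: 0.0129
finger_force: 58.8
8.6167 [0.41905127 0.04269949 0.08800854] [-0.08748959 -0.06823192  0.08800854]
dp [0.0025 0.     0.0017] turn [-0.01  0.05 -0.05]
[0, -0.0686, 0.099] [321.88171665 481.72527428]
[-0.009, -0.0686, 0.082] [321.64870625 435.94210965]
[-0.0215, -0.0686, 0.082] [321.66918153 415.22689823]
[0, -0.0776, 0.099] [302.30635839 481.72929945]
[0, -0.0596, 0.099] [341.45973114 481.72124856]
```

View pics/c4.png

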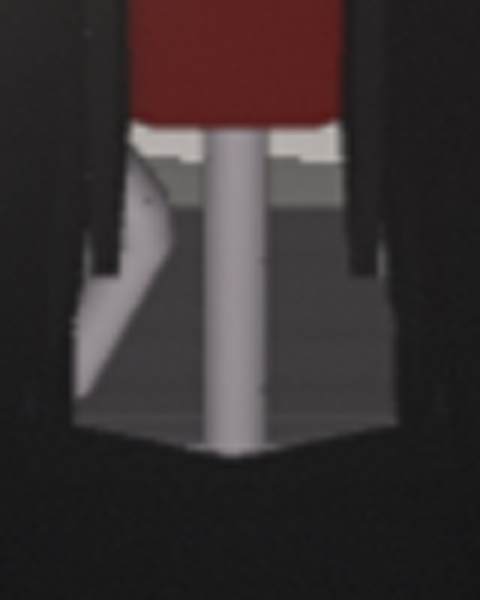

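The leg is straight in the jaws, and the stud is hidden at this height. I'll measure the brass band numerically in the earlier, higher frame.

```bash
python3 - <<'E'
from h import *
c=dict(np.load("wrist3.npz")); im=c["color"].astype(int)
for v in range(370,406,3):
    print(v,[f"{u}:{im[v,u,2]}/{im[v,u,0]}" for u in range(296,344,2)])
m=np.array([.4939,.1246,0])
for z in(.082,.099): print(proj(c,m+RS.apply([-.009 if z<.09 else 0,-.0686,z])))
E
```

```text
370 ['296:36/34', '298:34/32', '300:96/94', '302:141/139', '304:141/140', '306:126/125', '308:88/86', '310:65/64', '312:64/63', '314:97/96', '316:129/128', '318:143/140', '320:139/137', '322:123/121', '324:73/72', '326:55/56', '328:54/54', '330:70/71', '332:75/76', '334:75/76', '336:76/77', '338:43/44', '340:36/34', '342:36/35']
373 ['296:37/35', '298:32/31', '300:125/123', '302:144/143', '304:140/138', '306:118/116', '308:60/60', '310:61/60', '312:60/59', '314:97/95', '316:128/127', '318:142/140', '320:139/137', '322:123/122', '324:76/74', '326:60/60', '328:54/53', '330:49/49', '332:64/66', '334:74/77', '336:74/76', '338:49/50', '340:35/33', '342:42/40']
376 ['296:93/91', '298:106/104', '300:137/136', '302:141/140', '304:122/121', '306:63/62', '308:59/58', '310:60/59', '312:60/59', '314:98/96', '316:128/127', '318:141/140', '320:139/136', '322:122/120', '324:76/74', '326:60/59', '328:62/61', '330:51/51', '332:51/51', '334:54/55', '336:73/74', '338:65/66', '340:61/62', '342:92/90']
379 ['296:130/128', '298:142/140', '300:142/141', '302:128/126', '304:72/71', '306:59/58', '308:59/58',
[... 2250 characters left out ...]
147/145', '300:147/145', '302:134/132', '304:64/63', '306:59/59', '308:65/63', '310:67/66', '312:67/66', '314:95/94', '316:127/126', '318:139/137', '320:135/134', '322:117/115', '324:75/73', '326:65/64', '328:63/62', '330:67/65', '332:142/140', '334:146/144', '336:146/144', '338:147/145', '340:145/144', '342:145/144']
403 ['296:26/27', '298:26/27', '300:32/31', '302:43/44', '304:38/38', '306:54/54', '308:66/65', '310:75/74', '312:77/77', '314:97/96', '316:128/126', '318:139/137', '320:135/134', '322:117/115', '324:78/77', '326:69/67', '328:67/66', '330:57/57', '332:79/78', '334:63/63', '336:42/42', '338:33/33', '340:28/27', '342:28/27']
[315.87037154 386.30533355]
[315.63942012 418.30044495]
```

```bash
python3 - <<'E'
from h import *
m=np.array([.4939,.1246,0]); L=lambda w: Rn.from_euler("z",-.168).apply(w-m)
c=dict(np.load("wrist3.npz")); im=c["color"].astype(float).mean(2)
def edges(v,lo,hi,th):
    row=im[v,lo:hi]; k=np.where(np.diff((row>th).astype(int)))[0]; return [(lo+i+(th-row[i])/(row[i+1]-row[i])).round(2) for i in k]
for v in(366,380,392,400): print(v,edges(v,309,329,100),edges(v,296,340,105))
o=np.array([.4082,.0426,.1386]); print("tcp",L(o))
for v in(366,380,392): print("leg",L(onplane(c,318.55,v,.1343)))
for u,z in((317.2,.090),(317.2,.095),(317.2,.085)): print("stud",L(onplane(c,u,400,z)))
c=dict(np.load("wrist4.npz")); im=c["color"].astype(float).mean(2)
for v in(360,390): 
    e=edges(v,308,330,90); print(e, L(onplane(c,np.mean(e[-2:]),v,.0837)))
E
```

```text
366 [] [np.float64(300.5), np.float64(306.71), np.float64(308.04), np.float64(323.78), np.float64(324.02), np.float64(336.98)]
380 [np.float64(314.31), np.float64(323.18)] [np.float64(302.37), np.float64(314.57), np.float64(323.02)]
392 [np.float64(314.36), np.float64(323.04)] [np.float64(302.82), np.float64(314.62), np.float64(322.76), np.float64(330.59)]
400 [np.float64(314.38), np.float64(323.0)] [np.float64(302.57), np.float64(314.66), np.float64(322.65), np.float64(330.8)]
tcp [-0.09820473 -0.06651557  0.1386    ]
leg [-0.06192034 -0.06689819  0.1343    ]
leg [-0.05434494 -0.06688706  0.1343    ]
leg [-0.0477041 -0.0668773  0.1343   ]
stud [-0.00541422 -0.06771244  0.09      ]
stud [-0.00967868 -0.06768979  0.095     ]
stud [-0.00114977 -0.06773509  0.085     ]
[] [nan nan nan]
[np.float64(313.74), np.float64(323.55)] [-0.03749792 -0.07005117  0.0837    ]
  return _methods._mean(a, axis=axis, dtype=dtype,
  ret = ret.dtype.type(ret / rcount)
```

```bash
cat >> h.py <<'E'
C=np.array([.4939,.1246,0])
def st():
    o=r.get_obs(); R=Rn.from_euler("z",-YAW); print("t",o["clock"],"L",np.round(1e3*R.apply(o["tool_pos"]-C),2),"F",np.round(R.apply(o["wrist_force"]),1),"open",round(o["opening"],4))
E
python3 -c "
from h import *
st(); goto(C+RS.apply([-.0875,-.0662,.0863]),np.pi+YAW)"
```

```text
t 8.6167 L [-87.49 -68.23  88.01] F [-0.2  0.8 -0.4] open 0.013
dp [0.     0.002  0.0017] turn [-0.01  0.05 -0.05]
```

```bash
python3 -m handwheel '[{"dp":[0,0.002,0.001],"turn":[0,0,0],"grip":0},{"dp":[0,0.002,0.0017],"turn":[0,0,0],"grip":0},{"dp":[0,0.002,0.0017],"turn":[0,0,0],"grip":0},{"dp":[-0.006,0.002,0.0017],"turn":[0,0,0],"grip":0},{"dp":[-0.006,0.002,0.0017],"turn":[0,0,0],"grip":0},{"dp":[-0.006,0.002,0.0017],"turn":[0,0,0],"grip":0}]' >/dev/null; python3 -c "
from h import *
st()"
```

```text
t 9.1167 L [-81.09 -65.42  85.82] F [ 0.5  0.4 -0.1] open 0.013
```

```bash
python3 -m handwheel '[{"dp":[0,-0.0007,-0.0005],"turn":[0,0,0],"grip":0},{"dp":[-0.003,-0.0007,-0.0005],"turn":[0,0,0],"grip":0},{"dp":[-0.005,-0.0007,-0.0005],"turn":[0,0,0],"grip":0},{"dp":[-0.006,-0.0007,-0.0005],"turn":[0,0,0],"grip":0},{"dp":[-0.007,-0.0007,-0.0005],"turn":[0,0,0],"grip":0},{"dp":[-0.0075,-0.0007,-0.0005],"turn":[0,0,0],"grip":0},{"dp":[-0.0075,-0.0007,-0.0005],"turn":[0,0,0],"grip":0}]' >/dev/null; python3 -c "
from h import *
st()"
```

```text
t 9.7 L [-74.51 -66.06  85.98] F [-0.3 -0.2 -0.3] open 0.0126
```

```bash
python3 -m handwheel '[{"dp":[-0.001,0,0],"turn":[0,0,0],"grip":0},{"dp":[-0.002,0,0],"turn":[0,0,0],"grip":0},{"dp":[-0.002,0,0],"turn":[0,0,0],"grip":0}]' >/dev/null; python3 -c "
from h import *
st()"
```

```text
t 9.95 L [-74.01 -65.93  85.58] F [-4.5  0.2  1.6] open 0.0126
```

```bash
python3 -m handwheel '[{"dp":[0,0,-0.0005],"turn":[0,0,0],"grip":0},{"dp":[0,0,-0.001],"turn":[0,0,0],"grip":0},{"dp":[0,0,-0.001],"turn":[0,0,0],"grip":0}]' >/dev/null; python3 -c "
from h import *
st()"; python3 -m handwheel '[{"dp":[0,-0.0005,0],"turn":[0,0,0],"grip":0},{"dp":[0,-0.001,0],"turn":[0,0,0],"grip":0},{"dp":[0,-0.001,0],"turn":[0,0,0],"grip":0}]' >/dev/null; python3 -c "
from h import *
st()"
```

```text
t 10.2 L [-73.79 -65.87  86.43] F [-5.3 -1.1 -2.6] open 0.013
t 10.45 L [-73.73 -66.31  86.43] F [-4.7  1.  -1.7] open 0.0128
```

```bash
python3 -m handwheel '[{"dp":[0,-0.0005,0],"turn":[0,0,0],"grip":0},{"dp":[0,-0.001,0],"turn":[0,0,0],"grip":0},{"dp":[0,-0.001,0],"turn":[0,0,0],"grip":0}]' >/dev/null; python3 -c "
from h import *
st()"; python3 -m handwheel '[{"dp":[0,-0.0005,0.0005],"turn":[0,0,0],"grip":0},{"dp":[0,-0.0005,0.001],"turn":[0,0,0],"grip":0},{"dp":[0,-0.0005,0.001],"turn":[0,0,0],"grip":0}]' >/dev/null; python3 -c "
from h import *
st()"
```

```text
t 10.7 L [-73.67 -67.23  86.49] F [-4.9  0.7 -0.9] open 0.0131
t 10.95 L [-73.67 -68.07  85.71] F [-6.4  0.4  0.9] open 0.0127
```

```bash
python3 -m handwheel '[{"dp":[0,0.001,0.0005],"turn":[0,0,0],"grip":0},{"dp":[0,0.0018,0.001],"turn":[0,0,0],"grip":0},{"dp":[0,0.0018,0.0015],"turn":[0,0,0],"grip":0},{"dp":[0,0.0018,0.0015],"turn":[0,0,0],"grip":0}]' >/dev/null; python3 -c "
from h import *
st()"; python3 -m handwheel '[{"dp":[0,0,0.0005],"turn":[0,0,0],"grip":0},{"dp":[0,0,0.001],"turn":[0,0,0],"grip":0},{"dp":[0,0,0.001],"turn":[0,0,0],"grip":0}]' >/dev/null; python3 -c "
from h import *
st()"
```

```text
t 11.2833 L [-74.04 -67.05  84.16] F [-6.7 -1.1  0.7] open 0.0127
t 11.5333 L [-74.08 -66.92  83.2 ] F [-8.4 -1.   0.9] open 0.0131
```

```bash
python3 - <<'E'
from h import *
s=vision.camera("scene"); t=vision.camera("top"); np.savez("s5.npz",**s)
for p in([0,-.066,.099],[-.009,-.066,.082]): print(proj(s,C+RS.apply(p)))
cv2.imwrite("pics/s5.png",cv2.resize(s["color"][195:245,270:330],(720,600),interpolation=cv2.INTER_CUBIC))
E
```

```text
[294.35677552 212.78459504]
[292.3841669  218.95728481]
```

```bash
python3 -m handwheel '[{"dp":[0,0.0004,-0.0012],"turn":[0,0,0],"grip":0},{"dp":[0,0.0004,-0.0024],"turn":[0,0,0],"grip":0},{"dp":[0,0.0004,-0.0036],"turn":[0,0,0],"grip":0},{"dp":[0,0.0004,-0.0036],"turn":[0,0,0],"grip":0}]' >/dev/null; python3 -c "
from h import *
st()"; python3 -m handwheel '[{"dp":[0,0,-0.0005],"turn":[0,0,0],"grip":0},{"dp":[0,0,-0.001],"turn":[0,0,0],"grip":0},{"dp":[0,0,-0.001],"turn":[0,0,0],"grip":0}]' >/dev/null; python3 -c "
from h import *
st()";  python3 -m handwheel '[{"dp":[0,0,-0.0005],"turn":[0,0,0],"grip":0},{"dp":[0,0,-0.001],"turn":[0,0,0],"grip":0},{"dp":[0,0,-0.001],"turn":[0,0,0],"grip":0}]' >/dev/null; python3 -c "
from h import *
st()"
```

```text
t 11.9667 L [-73.68 -66.1   86.67] F [-6.2 -0.6 -0.5] open 0.0128
t 12.2167 L [-69.8  -66.68  89.11] F [ 0.2 -0.3 -0.3] open 0.0126
t 12.4667 L [-71.18 -66.56  89.73] F [ 0.5 -0.3 -0.1] open 0.0126
```

```bash
python3 -m handwheel '[{"dp":[0,0,0],"turn":[0,0,0],"grip":0},{"dp":[0,0,0],"turn":[0,0,0],"grip":0},{"dp":[0,0,0],"turn":[0,0,0],"grip":0}]' >/dev/null; python3 -c "
from h import *
st()"; python3 -m handwheel '[{"dp":[0,0,0.0005],"turn":[0,0,0],"grip":0},{"dp":[0,0,0.001],"turn":[0,0,0],"grip":0},{"dp":[0,0,0.001],"turn":[0,0,0],"grip":0},{"dp":[0,0,0.001],"turn":[0,0,0],"grip":0}]' >/dev/null; python3 -c "
from h import *
st()"; python3 -m handwheel '[{"dp":[-0.001,0,0],"turn":[0,0,0],"grip":0},{"dp":[-0.002,0,0],"turn":[0,0,0],"grip":0},{"dp":[-0.002,0,0],"turn":[0,0,0],"grip":0},{"dp":[-0.002,0,0],"turn":[0,0,0],"grip":0}]' >/dev/null; python3 -c "
from h import *
st()"
```

```text
t 12.7167 L [-72.18 -66.41  89.23] F [-0.5 -0.4 -1.3] open 0.013
t 13.05 L [-72.38 -66.39  88.12] F [-0.9  0.2 -0.5] open 0.0129
t 13.3833 L [-70.12 -66.41  88.24] F [-0.3 -0.3 -0.2] open 0.0131
```

```bash
python3 -m handwheel '[{"dp":[0,0,0.0008],"turn":[0,0,0],"grip":0},{"dp":[0,0,0.0015],"turn":[0,0,0],"grip":0},{"dp":[0,0,0.0015],"turn":[0,0,0],"grip":0},{"dp":[0,0,0.0015],"turn":[0,0,0],"grip":0}]' >/dev/null; python3 -c "
from h import *
st()"; python3 -m handwheel '[{"dp":[0,0.001,-0.001],"turn":[0,0,0],"grip":0},{"dp":[0,0.0015,-0.0015],"turn":[0,0,0],"grip":0},{"dp":[0,0.0015,-0.0015],"turn":[0,0,0],"grip":0},{"dp":[0,0.0015,-0.0015],"turn":[0,0,0],"grip":0}]' >/dev/null; python3 -c "
from h import *
st()"
```

```text
t 13.7167 L [-70.1  -66.44  87.  ] F [-1.6  0.5  4.1] open 0.013
t 14.05 L [-70.35 -65.03  88.06] F [-0.4 -1.8 -0.2] open 0.0129
```

The tip is in the hole: pushing down meets a stop at 87 mm, and it runs free forward. I'll recentre and feed it in.

```bash
python3 -m handwheel '[{"dp":[0,-0.001,0],"turn":[0,0,0],"grip":0},{"dp":[-0.002,-0.001,0],"turn":[0,0,0],"grip":0},{"dp":[-0.004,-0.001,0],"turn":[0,0,0],"grip":0},{"dp":[-0.004,-0.001,0],"turn":[0,0,0],"grip":0},{"dp":[-0.004,-0.001,0],"turn":[0,0,0],"grip":0}]' >/dev/null; python3 -c "
from h import *
st()"; python3 -m handwheel '[{"dp":[-0.002,0,0],"turn":[0,0,0],"grip":0},{"dp":[-0.004,0,0],"turn":[0,0,0],"grip":0},{"dp":[-0.004,0,0],"turn":[0,0,0],"grip":0},{"dp":[-0.004,0,0],"turn":[0,0,0],"grip":0}]' >/dev/null; python3 -c "
from h import *
st()"
```

```text
t 14.4667 L [-66.12 -65.83  88.17] F [-0.4 -0.3 -1.1] open 0.013
t 14.8 L [-62.1  -65.9   88.21] F [-0.6 -1.  -0.3] open 0.0128
```

```bash
python3 -m handwheel '[{"dp":[-0.002,-0.0003,0],"turn":[0,0,0],"grip":0},{"dp":[-0.004,-0.0003,0],"turn":[0,0,0],"grip":0},{"dp":[-0.004,-0.0003,0],"turn":[0,0,0],"grip":0},{"dp":[-0.004,-0.0003,0],"turn":[0,0,0],"grip":0}]' >/dev/null; python3 -c "
from h import *
st()"; python3 -m handwheel '[{"dp":[-0.002,0,0],"turn":[0,0,0],"grip":0},{"dp":[-0.004,0,0],"turn":[0,0,0],"grip":0},{"dp":[-0.004,0,0],"turn":[0,0,0],"grip":0},{"dp":[-0.004,0,0],"turn":[0,0,0],"grip":0}]' >/dev/null; python3 -c "
from h import *
st();print(r.get_obs()['torque'])"
```

```text
t 15.1333 L [-58.07 -66.23  88.24] F [ 0.4  0.6 -0.4] open 0.0129
t 15.4667 L [-54.13 -66.2   88.2 ] F [-0.4 -0.2 -0.4] open 0.0126
[ 0.00737793  0.04066741 -0.03908716]
```

```bash
python3 -m handwheel '[{"dp":[-0.002,0,0],"turn":[0,0,0],"grip":0},{"dp":[-0.004,0,0],"turn":[0,0,0],"grip":0},{"dp":[-0.004,0,0],"turn":[0,0,0],"grip":0},{"dp":[-0.004,0,0],"turn":[0,0,0],"grip":0}]' >/dev/null; python3 -c "
from h import *
st()"; python3 -m handwheel '[{"dp":[-0.0015,0,0],"turn":[0,0,0],"grip":0},{"dp":[-0.003,0,0],"turn":[0,0,0],"grip":0},{"dp":[-0.003,0,0],"turn":[0,0,0],"grip":0},{"dp":[-0.003,0,0],"turn":[0,0,0],"grip":0}]' >/dev/null; python3 -c "
from h import *
st();print(r.get_obs()['torque'])"
```

```text
t 15.8 L [-50.08 -66.43  88.2 ] F [-0.  -0.7 -0.4] open 0.0128
t 16.1333 L [-47.63 -66.44  87.95] F [-0.3 -2.  -2.4] open 0.0129
[-0.50680443  0.25634271 -0.08667704]
```

```bash
python3 -m handwheel '[{"dp":[-0.0015,0,0],"turn":[0,0,0],"grip":0},{"dp":[-0.003,0,0],"turn":[0,0,0],"grip":0},{"dp":[-0.003,0,0],"turn":[0,0,0],"grip":0},{"dp":[-0.003,0,0],"turn":[0,0,0],"grip":0}]' >/dev/null; python3 -c "
from h import *
st()"; python3 -m handwheel '[{"dp":[-0.001,0,0],"turn":[0,0,0],"grip":0},{"dp":[-0.002,0,0],"turn":[0,0,0],"grip":0},{"dp":[-0.002,0,0],"turn":[0,0,0],"grip":0},{"dp":[-0.002,0,0],"turn":[0,0,0],"grip":0}]' >/dev/null; python3 -c "
from h import *
st();print(r.get_obs()['torque'])"
```

```text
t 16.4667 L [-43.91 -66.71  88.28] F [-1.9 -3.6 -0. ] open 0.0133
t 16.8 L [-41.37 -66.66  88.52] F [-0.5 -4.4 -0.6] open 0.0129
[-0.94153727 -0.10198626 -0.19780402]
```

```bash
python3 -m handwheel '[{"dp":[-0.0015,0,0],"turn":[0,0,0],"grip":0},{"dp":[-0.003,0,0],"turn":[0,0,0],"grip":0},{"dp":[-0.003,0,0],"turn":[0,0,0],"grip":0},{"dp":[-0.003,0,0],"turn":[0,0,0],"grip":0}]' >/dev/null; python3 -c "
from h import *
st()"; python3 -m handwheel '[{"dp":[-0.0015,0,0],"turn":[0,0,0],"grip":0},{"dp":[-0.003,0,0],"turn":[0,0,0],"grip":0},{"dp":[-0.003,0,0],"turn":[0,0,0],"grip":0},{"dp":[-0.003,0,0],"turn":[0,0,0],"grip":0}]' >/dev/null; python3 -c "
from h import *
st();print(r.get_obs()['torque'])"
```

```text
t 17.1333 L [-38.2  -66.65  88.64] F [ 0.1 -4.5 -0.4] open 0.0128
t 17.4667 L [-34.71 -66.35  88.75] F [ 2.3 -4.1 -1.2] open 0.0129
[-0.82159413 -0.51699511 -0.1797529 ]
```

```bash
python3 -m handwheel '[{"dp":[-0.001,0,0],"turn":[0,0,0],"grip":0},{"dp":[-0.0025,0,0],"turn":[0,0,0],"grip":0},{"dp":[-0.0025,0,0],"turn":[0,0,0],"grip":0},{"dp":[-0.0025,0,0],"turn":[0,0,0],"grip":0}]' >/dev/null; python3 -c "
from h import *
st()"; python3 -m handwheel '[{"dp":[-0.001,0,0],"turn":[0,0,0],"grip":0},{"dp":[-0.002,0,0],"turn":[0,0,0],"grip":0},{"dp":[-0.002,0,0],"turn":[0,0,0],"grip":0},{"dp":[-0.002,0,0],"turn":[0,0,0],"grip":0}]' >/dev/null; python3 -c "
from h import *
st();print(r.get_obs()['torque'])"
```

```text
t 17.8 L [-32.84 -66.07  88.44] F [ 2.4 -4.  -1.6] open 0.0125
t 18.1333 L [-31.75 -65.9   88.12] F [ 2.7 -2.8 -1.8] open 0.0132
[-0.48435519 -0.38739006 -0.09780806]
```

```bash
python3 -m handwheel '[{"dp":[-0.001,0,0],"turn":[0,0,0],"grip":0},{"dp":[-0.002,0,0],"turn":[0,0,0],"grip":0},{"dp":[-0.002,0,0],"turn":[0,0,0],"grip":0},{"dp":[-0.002,0,0],"turn":[0,0,0],"grip":0}]' >/dev/null; python3 -c "
from h import *
st();print(r.get_obs()['torque'])"; python3 -m handwheel '[{"dp":[-0.001,0,0],"turn":[0,0,0],"grip":0},{"dp":[-0.001,0,0],"turn":[0,0,0],"grip":0},{"dp":[-0.001,0,0],"turn":[0,0,0],"grip":0}]' >/dev/null; python3 -c "
from h import *
st();print(r.get_obs()['torque'])"
```

```text
t 18.4667 L [-29.94 -65.78  88.07] F [ 0.5 -1.7 -0.1] open 0.0132
[-0.24203513 -0.14080937 -0.06586789]
t 18.7167 L [-29.22 -65.84  88.01] F [-0.4 -0.6 -1. ] open 0.0126
[-0.11413065  0.08924679 -0.03247995]
```

```bash
python3 -m handwheel '[{"dp":[-0.0008,0,0],"turn":[0,0,0],"grip":0},{"dp":[-0.0015,0,0],"turn":[0,0,0],"grip":0},{"dp":[-0.0015,0,0],"turn":[0,0,0],"grip":0}]' >/dev/null; python3 -c "
from h import *
st()"; python3 -m handwheel '[{"dp":[-0.001,0,0],"turn":[0,0,0],"grip":0},{"dp":[-0.001,0,0],"turn":[0,0,0],"grip":0},{"dp":[-0.001,0,0],"turn":[0,0,0],"grip":0}]' >/dev/null; python3 -c "
from h import *
st();print(r.get_obs()['torque'])"
```

```text
t 18.9667 L [-28.86 -65.84  87.81] F [-5.5 -1.2  2.1] open 0.0129
t 19.2167 L [-28.7  -65.87  87.71] F [-7.5 -0.2  4.3] open 0.0128
[-0.32099565  1.37083229 -0.00745588]
```

The shoulder resists hard at −28.7 mm, about where home was expected, and the spring has already snapped over. I'll ease off, open the fingers and retreat upwards.

```bash
python3 -m handwheel '[{"dp":[-0.0003,0,0],"turn":[0,0,0],"grip":0},{"dp":[-0.0003,0,0],"turn":[0,0,0],"grip":0},{"dp":[0.0008,0,-0.0005],"turn":[0,0,0],"grip":0},{"dp":[0.0011,0,-0.0005],"turn":[0,0,0],"grip":0},{"dp":[0.0011,0,-0.0005],"turn":[0,0,0],"grip":0.15},{"dp":[0.0011,0,-0.0005],"turn":[0,0,0],"grip":0.35},{"dp":[0.0011,0,-0.0005],"turn":[0,0,0],"grip":0.35},{"dp":[0.0011,0,-0.0005],"turn":[0,0,0],"grip":0.35},{"dp":[0.0011,0,-0.0005],"turn":[0,0,0],"grip":0.35}]'
```

```text
clock: 19.97
tool_pos: [0.4795, 0.0549, 0.0893]
ee_rot: [-0.264, 3.128, 0.0]
wrist_force: [0.7, 0.5, 0.3]
opening: 0.0299
finger_force: 0.0
```

```bash
python3 -m handwheel '[{"dp":[0,0,-0.01],"turn":[0,0,0],"grip":0.35},{"dp":[0,0,-0.03],"turn":[0,0,0],"grip":0.35},{"dp":[0,0,-0.06],"turn":[0,0,0],"grip":0.35},{"dp":[0,0,-0.09],"turn":[0,0,0],"grip":0.35},{"dp":[0.02,0,-0.12],"turn":[0,0,0],"grip":0.35},{"dp":[0.02,0.04,-0.14],"turn":[0,0,0],"grip":0.35},{"dp":[0.02,0.08,-0.14],"turn":[0,0,0],"grip":0.35},{"dp":[0.02,0.12,-0.14],"turn":[0,0,0],"grip":0.35},{"dp":[0.02,0.16,-0.14],"turn":[0,0,0],"grip":0.35},{"dp":[0.02,0.2,-0.14],"turn":[0,0,0],"grip":0.35},{"dp":[0.02,0.22,-0.14],"turn":[0,0,0],"grip":0.35},{"dp":[0.02,0.22,-0.14],"turn":[0,0,0],"grip":0.35}]'; python3 - <<'E'
from h import *
R=lambda i,x,y,w,h,W,H: cv2.resize(i[y:y+h,x:x+w],(W,H),interpolation=cv2.INTER_CUBIC)
t=vision.camera("top")["color"]; s=vision.camera("scene")["color"]; 
cv2.imwrite("pics/end.png",np.hstack([R(t,250,205,50,70,400,560),R(s,270,190,50,70,400,560)]))
E
```

```text
clock: 20.97
tool_pos: [0.421, 0.2724, 0.229]
ee_rot: [-0.273, 3.128, 0.004]
wrist_force: [1.4, 0.2, -0.5]
opening: 0.0299
finger_force: 0.0
```

View pics/end.png

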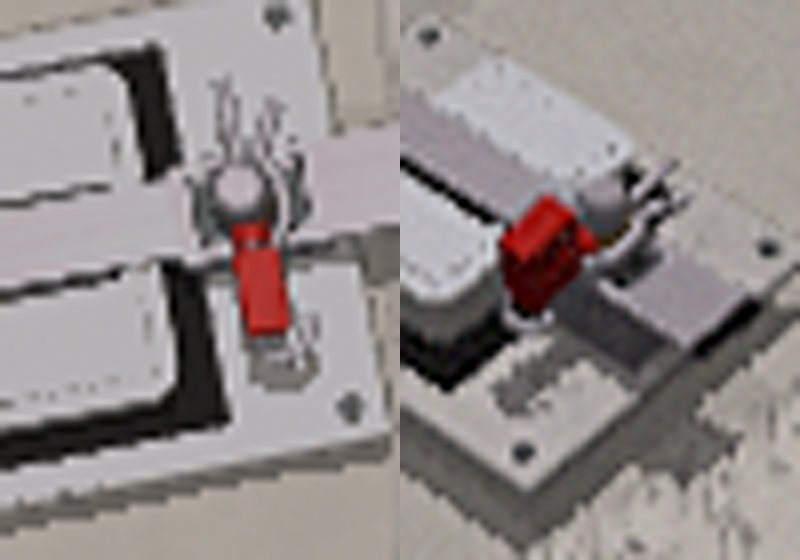

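The clip is home: its red shoulder is against the stud at (250,228) in the left half. The sprung leg is round the shank and the strap is flat.

```bash
python3 -c "
from cell import r
print(r.close_job())"
```

```text
the job is handed in; nothing more can be done
None
```

The strap is down flat and the clip is fully home through the stud, with its sprung leg snapped round the shank. The gripper is clear and the job is handed in; the judge returned no result. The push against the stud read under 10 N at every check.

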